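# Level a top-heavy mould rocker by its sprung tiller and lay it over

### The job

The mould rocker leans on its right-hand rest (seen from the robot). Moving it only by the wooden knob on the sprung tiller, bring it slowly up to level, keep its pointer on the broad middle mark for at least six seconds while it tries to tip either way, then lower it gently onto the opposite, left-hand rest, let go of the knob and take the hand clear. Do not let the rocker swing fast or drop onto a rest, do not touch the moulds or their cradle, and leave the other pots alone.

Things in the scene. Friction and masses are not known exactly. Their poses are not given: they have to be found in the camera images.
- stand: Fixed plywood base plate (220 x 540 x 14 mm) of the mould rocker, with bearing posts. Origin under its centre on the table; x along the axle (away from the robot at yaw 0), y left along the cradle, z up. Rest blocks stand under the cradle's left (+y) and right (-y) ends. A white plate on the far (+x) side carries the middle mark, a dark block 18 mm wide (-0.1 to 0.1 rad of the rocker).
- axle (a point): Centre of the axle, 140 mm above the stand's origin, fixed to the stand; the axle runs along the stand's x axis. Rocker and tiller both turn about it. The rocker, left alone, falls to a rest; even with the knob held still it tips over slowly (time constant about 0.8 s). Turning faster than 0.4 rad/s counts as a swing or slam.
- rocker (a joint): Rocker angle (rad), grows as the left (+y) end goes down: 0 level, -0.25 on the right rest (start), 0.25 on the left rest. About level (nominal): moment of inertia about the axle 0.15 kg m2, top-heavy tipping torque 0.45 N m per rad from level (0.35 to 0.54, hidden), damping 0.02 N m s/rad, friction 0.002 N m, plus a hidden constant out-of-balance torque of up to 0.05 N m either way.
- tiller (a joint): Angle of the tiller relative to the rocker (rad), -1.3 to 1.3, 0 with its spring slack, growing as the knob goes to the stand's +y. It turns freely on the axle, tied to the rocker only by a coil spring, 0.25 N m/rad, damping 0.01 N m s/rad: knob towards +y urges the rocker to larger angles. Rocker + tiller angle = the tiller's lean from vertical towards the stand's +y.
- knob (a point): Centre of the dark wooden knob, a drum 36 mm in diameter and 38 mm long lying along the axle's direction, on top of the tiller, a rod 8 mm thick (0.05 kg in all); 170 mm from the axle's centre, midway between the moulds. Grip its flat ends from above, fingers closing along the stand's x axis; it moves on an arc across that. Up to a lean of 0.6 rad the hand stays clear of the moulds.
- moulds: Two white plaster moulds strapped to the cradle (3.0 kg in all, hidden 0.85 to 1.15 of that; each 120 mm along the rocker, 120 wide, 100 high; inner faces 135 mm either side of the axle, tops 72 mm above the axle when level). Origin on the axle's centre, turns with the rocker. Not to be touched.
- cradle: Light wooden board 540 x 135 x 14 mm under the moulds with low lips, hung on the axle; its top is 28 mm below the axle. Origin on the axle's centre, turns with the rocker. Not to be touched.
- stop_left: Steel end stop, 100 x 14 x 40 mm, on the left (+y) end of the cradle, 263 mm from the axle, 0.13 kg. Origin on the axle's centre. Not to be touched.
- stop_right: Steel end stop, 100 x 14 x 40 mm, on the right (-y) end of the cradle, 263 mm from the axle, about 0.13 kg. Origin on the axle's centre. Not to be touched.
- mug: Bystander: blue mug, 80 mm wide, 85 mm high, origin under its centre.
- bowl: Bystander: terracotta bowl, 130 mm wide, 55 mm high, origin under its centre.
- jar: Bystander: amber glass jar, 70 mm wide, 100 mm high, origin under its centre.

How it is judged (in metres and radians):
On the way, in this order (a step that is already met when the one before it is completed fails the run):
1. the rocker is kept level, pointer on the middle mark (within 0.1 rad), for 6 s without leaving it (value of joint rocker between -0.1 and 0.1 rad), for 6 s.
2. the rocker lies on the left-hand rest (value of joint rocker above 0.235 rad), for 0.3 s.
At the end, for the whole second after the job is handed in: After at least 6 s on end within 0.1 rad of level, the rocker lies on the left-hand rest (angle above 0.235 rad), at rest, with the knob let go and the tiller still (value of joint rocker above 0.235 rad and velocity of joint rocker between -0.05 and 0.05 rad/s and velocity of joint tiller between -0.2 and 0.2 rad/s); the robot touches nothing.
It fails at once if the rocker swings or slams (faster than 0.4 rad/s) (velocity of joint rocker above 0.4 rad/s or velocity of joint rocker below -0.4 rad/s).
It fails at once if the robot touches the moulds, the cradle or its end stops (more than 1.5 N) (contact force between any of the fingers, the arm and moulds above 1.5 N or contact force between any of the fingers, the arm and cradle above 1.5 N or contact force between any of the fingers, the arm and stop_left above 1.5 N or contact force between any of the fingers, the arm and stop_right above 1.5 N).
It fails at once if a bystander pot is moved by more than 20 mm (distance of any of mug, bowl, jar from where it was at the start of the episode above 0.02 m).
It also fails if it takes over 72 s, if anything falls off the work surface, if the arm or the gripper's body presses on something with over 40 N, if the wrist force passes 120 N, or if a joint passes its speed limit or range.

### The arm

A 6-joint arm with a two-finger parallel gripper is mounted at the origin on the work surface. World frame = base frame: x ahead of the robot, y to its left, z up, the work surface at z = 0. Lengths are in mm, angles in rad, forces in N, time in s.
With the tool pointing down it reaches from about 350 to 875 mm from the base axis. Payload 4.2 kg.
Tool frame: the origin (TCP) lies midway between the tips of the shut fingers; the grasp point (between the pads) lies 19 mm behind it; z points along the fingers, y is the direction in which the jaws open and shut (so a half turn about z gives the same grasp; the last joint's range is limited). The gripper opens to 85 mm and grips with 20 to 120 N. Pads are 22 mm wide; open, the fingers measure 114 mm over their backs; the gripper's body (76 mm by 85 mm) begins 54 mm behind the grasp point. The pads swing forward as they close: fully open they stand 13 mm farther back than shut.
Start: joints at [-0.9, 0.385, 0.008, 0, -1.194, -0.259], TCP at [250.175, -572.723, 231.312] pointing down, gripper open.
Joint ranges: [-3.14, 3.14], [-1.21, 2.06], [-1.07, 1.41], [-3.16, 2.05], [-2.99, -0.16], [-3.1, 3.1]. Speed limits (rad/s): [2.79, 2.79, 3.14, 3.14, 3.14, 3.14].

### API

Orientations are given as a unit quaternion [x, y, z, w].
In Python, from bench import read_state, get_image, job_done, search_frame, regions_of gives the robot as it stands.
- The arm moves only by the tool servo_tool, never from a script. Its arguments are lists of equal length, an entry for each row: "turn": the turn, a rotation vector about the world's x, y, z in rad, a list of three; "dp": the shift along the world's x, y, z in m, a list of three; "fingers": the finger opening in m, from 0 to 0.0854. In form: {"turn": [[rx, ry, rz], ...], "dp": [[tx, ty, tz], ...], "fingers": [fingers, ...]}. A call has exactly 5 rows; each row shifts and turns the pose as measured when the row begins; what a row does not reach is not made up. A row lasts 1/8 s, in which the tool goes at most 62.5 mm and 10.7 degrees, less where a joint would pass 70% of its speed; a pose out of reach is approached as far as the arm can. A call is refused whole if a number of a shift passes 0.0625 or a number of a turn 0.188, either way. A call with a gripper value outside its range is refused whole. The fingers move at their own pace and stop on an object; the grip force is fixed at half the most. Time passes only in rows, so rows that do not move let the fingers close, or fill a call up. It gives the time, the measured TCP pose, the force and the opening at its end, in the units of the state.
- read_state(): the state, without advancing time (a new reading comes with each control period).
- get_image(name): name is "scene" or "top" or "wrist"; returns a dict with "img" (480x640x3 uint8, red, green, blue), "vfov" (degrees; the focal length in pixels is half the picture's height over the tangent of half this angle, whatever the lens; pixels are square), "cx", "cy" (the principal point, pixels), "k1" (the pictures are not rectified: a ray, as slopes to the right and down, at radius r is drawn at 1 + k1 r^2 times it, then the intrinsics apply), "world_from_camera" (4x4, takes a point from camera to world coordinates); the wrist camera has in their place "mount" (4x4, takes a point from camera to tool coordinates, whose origin is the TCP and whose axes are the flange's). Camera axes: x right, y down, z forward; pixel columns grow to the right and rows downward; lengths in mm; the calibration is good to about 2 mm. A picture is of the moment at which its call begins: read the wrist's pose just before it. There is no depth.
- job_done(): hands the job in, once; it reports no verdict.
Trained networks look in the newest picture that a camera, given by its name, has taken for a name from the list of things; names that differ only in an ending like _2 or _b are one class to them, and where a whole thing is asked for, a point or a joint stands for the part that bears it (a point fixed in the world has none). Each returns a list of dicts, best first, with "score" (0 to 1); they miss things now and then, are a little off and sometimes report something else, mostly with a low value. They report only what shows in the picture. A call takes as long as a camera call.
- search_frame(query, camera): "box" ([left, top, width, height] in pixels, round what is visible of it).
- regions_of(query, camera): "region" (480x640 bool, what is visible of it) and "box" ([left, top, width, height] in pixels, round what is visible of it).
The state is a dict: "clock": time; "joints": joint angles; "joint_vel": joint speeds; "joint_efforts": joint torques, N m; "position": TCP position; "ee_rot": TCP orientation; "contact_force": force on the tool from outside, world axes, zero at the start; "wrist_torque": the same for the moment, N m; "gripper_width": finger opening in mm.
Only numpy, scipy, OpenCV 4.12 (cv2) and the standard library are available. Lean on these libraries where they do the work, as an engineer would, in place of code of your own. Each camera call takes 0.05 s, during which the arm holds its last target. There are 200 camera calls.

## Working session

There is one attempt and no reset: what is moved stays moved. The work goes in short steps, Python scripts to look and compute and a tool call to move; the robot and the scene stay as the last step left them, time stands still between calls to the robot, and variables do not carry over. Pictures are saved under pics/ and viewed, about 8 in all and at most 12, crops included, and the job is handed in when it is done.

Besides the shell and the picture viewer there is one more tool, called after "Emit:" as name(argument=value, ...), one argument or row to a line, values as JSON. servo_tool: Moves the arm, as the interface text tells. Its arguments: {"type":"object","properties":{"turn":{"type":"array","items":{"type":"array","items":{"type":"number"}}},"dp":{"type":"array","items":{"type":"array","items":{"type":"number"}}},"fingers":{"type":"array","items":{"type":"number"}}},"required":["turn","dp","fingers"]}

```bash
mkdir -p pics; ls
cat > h.py <<'E'
import numpy as np, cv2
from bench import *
def K(c):
    f=240/np.tan(np.radians(c['vfov'])/2); return f,c['cx'],c['cy'],c['k1']
def proj(c,P,T=None):
    T=np.array(c['world_from_camera']) if T is None else T
    p=(np.linalg.inv(T)@np.r_[P,1])[:3]; s=p[:2]/p[2]; f,cx,cy,k=K(c)
    s=s*(1+k*(s@s)); return np.array([cx+f*s[0],cy+f*s[1]])
def ray(c,uv,T=None):
    T=np.array(c['world_from_camera']) if T is None else T
    f,cx,cy,k=K(c); d=np.array([(uv[0]-cx)/f,(uv[1]-cy)/f]); s=d.copy()
    for _ in range(20): s=d/(1+k*(s@s))
    return T[:3,3],T[:3,:3]@np.r_[s,1]
def atz(c,uv,z,T=None):
    o,d=ray(c,uv,T); return o+d*(z-o[2])/d[2]
E
python3 - <<'E'
from h import *
for n in ['scene','top']:
    c=get_image(n); cv2.imwrite(f'pics/{n}.png',c['img'][:,:,::-1])
    print(n,K(c),np.round(c['world_from_camera'],3).tolist())
    for q in ['knob','stand','moulds','stop_left','stop_right','mug','bowl','jar']:
        print(q,[(round(r['score'],2),np.round(r['box'])) for r in search_frame(q,n)[:2]])
s=read_state();print(s)
E
```

```text
pics
scene (np.float64(445.8080694452164), 316.6442688650762, 243.45260852567984, -0.028870742044678824) [[0.137, 0.664, -0.735, 1291.378], [0.99, -0.078, 0.115, -195.638], [0.019, -0.743, -0.669, 951.236], [0.0, 0.0, 0.0, 1.0]]
knob [(0.74, array([227., 219., 226., 193.]))]
stand [(0.96, array([226., 222., 229., 192.])), (0.51, array([251., 259., 205., 123.]))]
moulds [(0.64, array([228., 220., 220., 156.])), (0.4, array([235., 340.,  20.,  40.]))]
stop_left [(0.45, array([229., 221., 224., 192.]))]
stop_right [(0.49, array([233., 337.,  23.,  40.]))]
mug []
bowl [(0.66, array([181., 232.,  42.,  31.]))]
jar [(0.66, array([132., 270.,  34.,  45.]))]
top (np.float64(591.9505300383705), 309.44981592227344, 236.5096516527941, -0.12550376023136375) [[-0.005, -0.996, 0.091, 314.517], [-1.0, 0.006, 0.005, -74.931], [-0.006, -0.091, -0.996, 1706.577], [0.0, 0.0, 0.0, 1.0]]
knob [(0.93, array([285., 152.,  33.,  36.]))]
stand [(0.83, array([190., 129., 205., 121.]))]
moulds [(0.65, array([194., 134., 199.,  95.]))]
stop_left [(0.71, array([193., 188.,  10.,  40.]))]
stop_right []
mug [(0.85, array([131., 283.,  42.,  29.]))]
bowl [(0.85, array([404., 285.,  35.,  38.]))]
jar [(0.74, array([456., 232.,  27.,  24.]))]
{'clock': 0.9, 'joints': array([-9.00366945e-01,  3.84692513e-01,  7.90784281e-03, -4.31018063e-05,
       -1.19399612e+00, -2.58586245e-01]), 'joint_vel': array([-0.00109612,  0.00056625,  0.00143554,  0.00139708,  0.0006567 ,
        0.00134863]), 'joint_efforts': array([ 5.63100730e-04, -3.92073727e+01,  1.88620001e+01,  4.19060692e+00,
       -2.75925322e-04,  3.22268420e-06]), 'position': array([ 250.20418147, -572.70869947,  231.31327183]), 'ee_rot': array([-2.04461583e-01,  9.78874589e-01,  2.03149895e-06,  2.13961074e-05]), 'contact_force': array([-0.33845609, -0.02079667, -0.6502272 ]), 'wrist_torque': array([-0.01218464, -0.00074931, -0.02756971]), 'gripper_width': 85.16707194158987}
```

```bash
python3 -c "
import cv2,numpy as np
a=cv2.imread('pics/scene.png');b=cv2.imread('pics/top.png')
cv2.imwrite('pics/both.png',cv2.resize(np.vstack([a,b]),(480,720))[:600*2//2+120])"
```

```text
(no output)
```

View pics/scene.png

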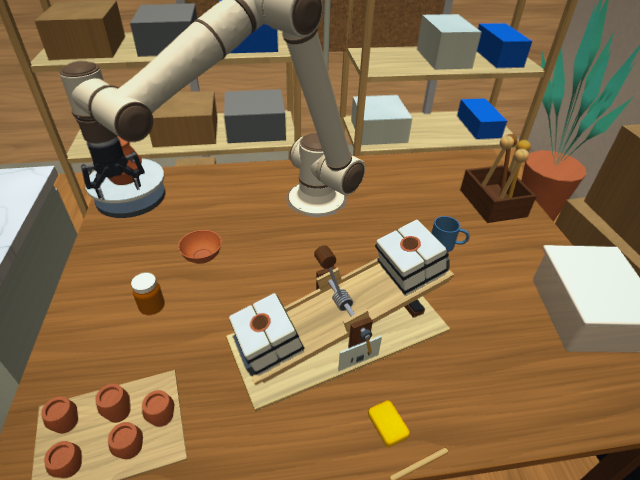

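View pics/top.png

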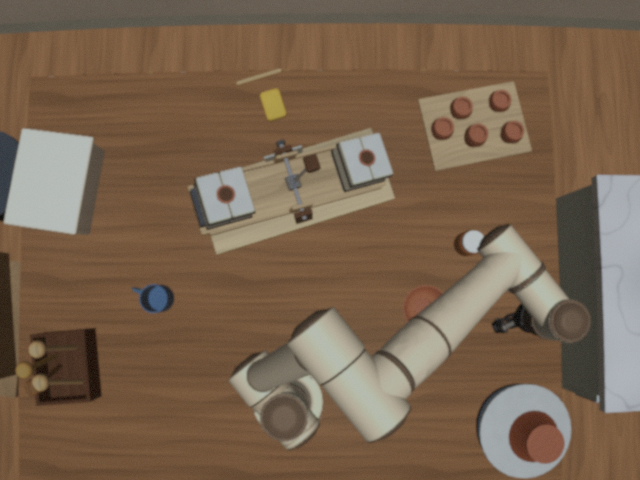

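Run:
```python
from h import *
from scipy.optimize import least_squares
T=get_image('top');rt=regions_of('knob','top');S=get_image('scene');rs=regions_of('knob','scene');
for r in rt[:1]+rs[:1]: print(r['score'],r['box'],np.argwhere(r['region']).mean(0)[::-1])
# stand corners in top
for uv in [(217,251),(394,204),(373,130),(188,184)]: print(uv,atz(T,uv,14).round(1))
for uv in [(257,402),(448,328)]: print(uv,atz(S,uv,14).round(1))
ob=[(T,(217,251),(-110,270)),(T,(394,204),(-110,-270)),(T,(373,130),(110,-270)),(S,(257,402),(110,-270)),(S,(448,328),(110,270))]
def loc(p,x,y,z): 
    c,s=np.cos(p[2]),np.sin(p[2]); return np.array([p[0]+c*x-s*y,p[1]+s*x+c*y,z])
def kn(p,a): return loc(p,0,170*np.sin(a),140+170*np.cos(a))
def f(p):
    r=[proj(c,loc(p,x,y,14))-uv for c,uv,(x,y) in ob]
    r.append(proj(T,kn(p,p[3]))-np.array([311.5,163.5])); r.append(proj(S,kn(p,p[3]))-np.array([325,257]))
    return np.concatenate(r)
s=least_squares(f,[580,-60,0.2,-.25],loss='soft_l1');print(s.x,s.fun.round(1).reshape(-1,2).tolist()); p=s.x
print('knob',kn(p,p[3]))
for n,c in (('scene',S),('top',T)):
    im=c['img'][:,:,::-1].copy()
    for P in [loc(p,x,y,14) for x in(-110,110) for y in (-270,270)]+[loc(p,0,0,140),kn(p,p[3])]+[loc(p,x+0,y*np.cos(.25)+72*np.sin(-.25),140+72*np.cos(.25)-y*np.sin(-.25)) for x in(-60,60) for y in (-255,-135,135,255)]:
        u=proj(c,P); cv2.circle(im,tuple(int(v) for v in np.round(u)),2,(0,0,255),-1)
    cv2.imwrite(f'pics/o_{n}.png',im)
a=cv2.imread('pics/o_scene.png')[200:420,200:480];b=cv2.imread('pics/o_top.png')[100:275,170:410]
a=cv2.resize(a,None,fx=1.4*1.0,fy=1.4);b=cv2.resize(b,(a.shape[1],int(175*a.shape[1]/240)))
cv2.imwrite('pics/o.png',np.vstack([a,b]))
```

```text
0.89 [286.2, 154.2, 32.2, 34.6] [302.49583333 171.75625   ]
0.65 [313.3, 244.5, 38.6, 66.7] [332.06497175 275.94915254]
(217, 251) [428.9 199.8  14. ]
(394, 204) [ 562.3 -311.3   14. ]
(373, 130) [ 782.  -254.3   14. ]
(188, 184) [625.  287.2  14. ]
(257, 402) [ 775.2 -241.8   14. ]
(448, 328) [630.  261.9  14. ]
[ 6.01954587e+02 -2.24116181e+01  2.75956503e-01 -3.18021187e-01] [[-2.6, 2.2], [0.3, -2.5], [-0.7, 0.2], [-4.6, 3.0], [2.5, 1.1], [-0.0, 1.5], [-0.8, -1.7]]
knob [616.43810564 -73.55731803 301.47552469]
```

View pics/o.png

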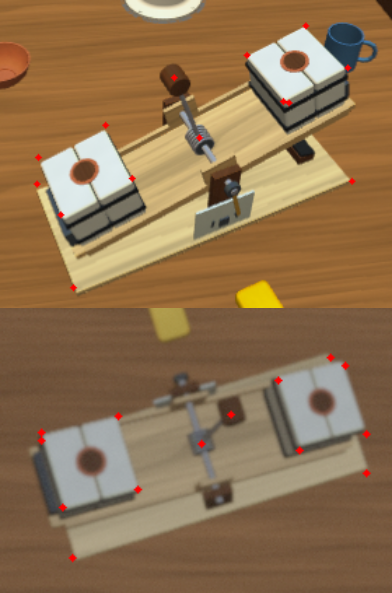

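The fit agrees in both views: axle at about (602, -22), yaw about 0.276, and knob at about (616, -74, 301). I'll move above the knob now.

Emit:
servo_tool(
  turn=[
    [0, 0, 0.144],
    [0, 0, 0.144],
    [0, 0, 0.144],
    [0, 0, 0.144],
    [0, 0, 0.144],
  ],
  dp=[
    [0.036, 0.05, 0.02],
    [0.036, 0.05, 0.02],
    [0.036, 0.05, 0.02],
    [0.036, 0.05, 0.02],
    [0.036, 0.05, 0.02],
  ],
  fingers=[0.085, 0.085, 0.085, 0.085, 0.085],
)

```text
clock: 1.72
position: [423.7, -328.6, 327.2]
ee_rot: [-0.543, 0.84, 0.001, -0.002]
contact_force: [1.1, -1.2, 0.4]
gripper_width: 85.1
```

Emit:
servo_tool(
  turn=[
    [0, 0, 0.144],
    [0, 0, 0.144],
    [0, 0, 0.144],
    [0, 0, 0.144],
    [0, 0, 0.144],
  ],
  dp=[
    [0.036, 0.05, 0.012],
    [0.036, 0.05, 0.012],
    [0.036, 0.05, 0.012],
    [0.036, 0.05, 0.01],
    [0.036, 0.05, 0],
  ],
  fingers=[0.085, 0.085, 0.085, 0.085, 0.085],
)

```text
clock: 2.35
position: [602.6, -77.9, 377.0]
ee_rot: [0.811, -0.585, 0.003, -0.001]
contact_force: [1.2, -0.7, 0.3]
gripper_width: 85.2
```

Run:
```python
from h import *
from scipy.spatial.transform import Rotation as R
s=read_state();print(s['clock'],s['position'],R.from_quat(s['ee_rot']).as_matrix().round(3))
```

```text
2.35 [602.61102926 -77.87755547 377.04568992] [[ 0.316 -0.949  0.005]
 [-0.949 -0.316 -0.002]
 [ 0.003 -0.005 -1.   ]]
```

Emit:
servo_tool(
  turn=[
    [0, 0, -0.045],
    [0, 0, 0],
    [0, 0, 0],
    [0, 0, 0],
    [0, 0, 0],
  ],
  dp=[
    [0.012, 0.003, 0.004],
    [0, 0, 0],
    [0, 0, 0],
    [0, 0, 0],
    [0, 0, 0],
  ],
  fingers=[0.085, 0.085, 0.085, 0.085, 0.085],
)

```text
clock: 2.98
position: [615.1, -72.1, 379.6]
ee_rot: [0.799, -0.601, 0.001, -0.0]
contact_force: [0.4, -0.6, 1.0]
gripper_width: 84.9
```

Run:
```python
from h import *
from scipy.spatial.transform import Rotation as R
s=read_state();w=get_image('wrist')
Tw=np.eye(4);Tw[:3,:3]=R.from_quat(s['ee_rot']).as_matrix();Tw[:3,3]=s['position'];T=Tw@np.array(w['mount'])
print(s['position'],R.from_quat(s['ee_rot']).as_matrix().round(3).tolist(),s['contact_force'])
c=get_image('scene');cv2.imwrite('pics/s2.png',c['img'][:,:,::-1])
im=w['img'][:,:,::-1].copy();cv2.imwrite('pics/w_raw.png',im)
a=.276
for P in [(616.4,-73.6,301.5)]+[np.array([616.4,-73.6,301.5])+d*np.array([np.cos(a),np.sin(a),0]) for d in(-19,19)]+[(602,-22.4,140)]:
    u=proj(w,P,T);print(u.round(1));cv2.circle(im,tuple(int(v) for v in u),4,(0,0,255),-1)
cv2.imwrite('pics/ws.png',np.hstack([cv2.resize(im,(400,300)),c['img'][150:450,150:550,::-1]]))
np.savez('w.npz',T=T)
```

```text
[615.05559528 -72.11188911 379.59477552] [[0.277, -0.961, 0.003], [-0.961, -0.277, -0.001], [0.002, -0.002, -1.0]] [ 0.42535729 -0.64075305  1.02567631]
[317.2 248.1]
[349.1 248.2]
[285.4 247.9]
[317.5 250.9]
```

View pics/ws.png

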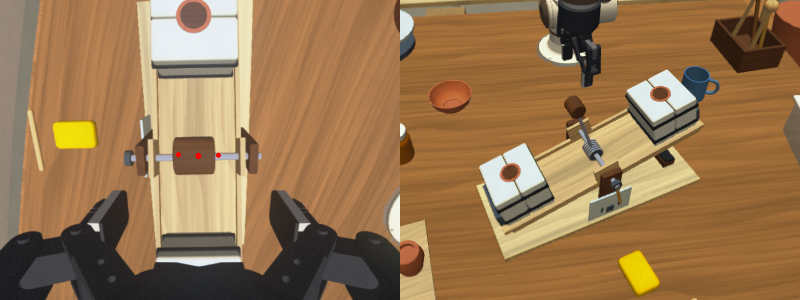

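Wrist view: the knob is centred at about (310, 248), against a prediction of (317, 248). That puts it 4 mm further along +x of the stand. The scene view of the rocker is clear. I'll correct and descend.

Emit:
servo_tool(
  turn=[
    [0, 0, 0],
    [0, 0, 0],
    [0, 0, 0],
    [0, 0, 0],
    [0, 0, 0],
  ],
  dp=[
    [0.005, 0, -0.022],
    [0, 0, -0.022],
    [0, 0, -0.022],
    [0, 0, -0.022],
    [0, 0, -0.01],
  ],
  fingers=[0.085, 0.085, 0.085, 0.07, 0.06],
)

```text
clock: 3.7
position: [619.9, -73.6, 281.3]
ee_rot: [0.799, -0.602, 0.003, -0.002]
contact_force: [-0.4, -0.8, -0.6]
gripper_width: 60.3
```

Emit:
servo_tool(
  turn=[
    [0, 0, 0],
    [0, 0, 0],
    [0, 0, 0],
    [0, 0, 0],
    [0, 0, 0],
  ],
  dp=[
    [0, 0, -0.003],
    [0, 0, 0],
    [0, 0, 0],
    [0, 0, 0],
    [0, 0, 0],
  ],
  fingers=[0.05, 0.046, 0.043, 0.042, 0.041],
)

```text
clock: 4.32
position: [620.9, -73.9, 280.9]
ee_rot: [0.799, -0.602, 0.005, -0.003]
contact_force: [-0.4, 0.5, 0.1]
gripper_width: 41.0
```

Run:
```python
from h import *
s=read_state();w=get_image('wrist');print(s['position'],s['gripper_width'],s['contact_force'])
c=get_image('scene');cv2.imwrite('pics/s3.png',c['img'][:,:,::-1])
cv2.imwrite('pics/ws3.png',np.hstack([cv2.resize(w['img'],(400,300))[:,:,::-1],c['img'][150:450,150:550,::-1]]))
```

```text
[620.92932639 -73.91040906 280.87433685] 40.96310464519199 [-0.42061061  0.51437994  0.10413353]
```

View pics/ws3.png

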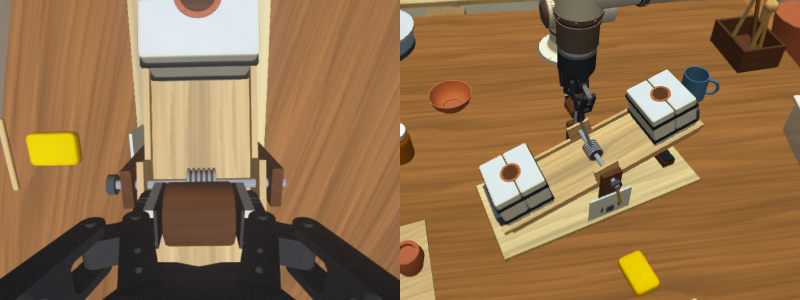

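The fingers straddle the knob evenly, so I'll close them and set up the angle estimator and planner.

Emit:
servo_tool(
  turn=[
    [0, 0, 0],
    [0, 0, 0],
    [0, 0, 0],
    [0, 0, 0],
    [0, 0, 0],
  ],
  dp=[
    [0, 0, 0],
    [0, 0, 0],
    [0, 0, 0],
    [0, 0, 0],
    [0, 0, 0],
  ],
  fingers=[0.035, 0.03, 0.03, 0.03, 0.03],
)

```text
clock: 5.05
position: [620.7, -73.9, 281.0]
ee_rot: [0.799, -0.601, 0.005, -0.002]
contact_force: [0.7, -0.1, 1.0]
gripper_width: 37.3
```

```bash
cat > est.py <<'E'
from h import *
import json,os,sys
from scipy.optimize import least_squares
A=.276; AX=np.array([606,-21.3,140.]); ex=np.array([np.cos(A),np.sin(A),0]); ey=np.array([-np.sin(A),np.cos(A),0]); ez=np.array([0,0,1.])
B=np.array([ex,ey,ez]).T
def Rx(t): # left (+y) end down for t>0
    c,s=np.cos(t),np.sin(t); return np.array([[1,0,0],[0,c,s],[0,-s,c]])
def w(q,t): return AX+B@(Rx(t)@q)
ref=cv2.imread('pics/s3.png',0)
def feats(c):
    mask=np.zeros_like(ref); 
    for sg in(-1,1):  # top faces of moulds, at -0.25
        P=np.array([proj(c,w(np.array([x,sg*y,72.]),-.25)) for x,y in((-58,137),(-58,253),(58,253),(58,137))])
        cv2.fillConvexPoly(mask,P.astype(np.int32),255)
    mask=cv2.dilate(mask,np.ones((3,3)))
    p=cv2.goodFeaturesToTrack(ref,80,.02,4,mask=mask)[:,0]
    Q=[]
    for uv in p:
        o,d=ray(c,uv); o=Rx(-.25).T@B.T@(o-AX); d=Rx(-.25).T@B.T@d
        Q.append(o+d*(72-o[2])/d[2])
    return p,np.array(Q)
def theta(c,guess=-.25):
    p,Q=feats(c); im=cv2.cvtColor(c['img'],cv2.COLOR_RGB2GRAY)
    p0=np.array([proj(c,w(q,-.25)) for q in Q]); 
    g=p+np.array([proj(c,w(q,guess)) for q in Q])-p0
    n,st,_=cv2.calcOpticalFlowPyrLK(ref,im,p[:,None].astype(np.float32),g[:,None].astype(np.float32),winSize=(15,15),maxLevel=1,flags=cv2.OPTFLOW_USE_INITIAL_FLOW)
    ok=st[:,0]==1; n=n[:,0]
    def f(t): return (np.array([proj(c,w(q,t[0])) for q in Q[ok]])-p0[ok]+p[ok]-n[ok]).ravel()
    s=least_squares(f,[guess],loss='soft_l1',f_scale=.5); return s.x[0],ok.sum(),np.median(np.abs(s.fun)), s
def phi_of(pos):
    v=pos-AX; return np.arctan2(v@ey,v[2]+19),v@ex,np.hypot(v@ey,v[2]+19)
E
python3 - <<'E'
from est import *
s=read_state();print(s['clock'],s['position'],s['gripper_width'],s['contact_force'],phi_of(s['position']))
c=get_image('scene');print(theta(c)[:3]);p,Q=feats(c);print(len(p),Q[:,1].round()[:20])
E
```

```text
5.05 [620.6584098  -73.85524656 280.99946797] 37.29430194566286 [ 0.71265069 -0.07766143  0.95529415] (np.float64(-0.32863982129037617), np.float64(-0.21815412296821882), np.float64(169.04645834204865))
(np.float64(-0.2500181465555461), np.int64(43), np.float64(0.007500572692038077))
43 [-258.  193.  247.  193.  189. -134. -197.  136. -195.  194. -197. -142.
 -139. -200.  248.  138. -256.  255.  210. -174.]
```

```bash
cat > step.py <<'E'
from est import *
from scipy.integrate import odeint
# usage: step.py hold <dphi> | step.py mpc <ref> <rate> ; prints the next five rows
L=json.load(open('log.json')) if os.path.exists('log.json') else []
st=read_state(); c=get_image('scene'); ph,ax,r=phi_of(st['position'])
th,n,res,_=theta(c,L[-1]['pred'] if L and 'pred' in L[-1] else (L[-1]['th'] if L else -.25))
print('t %.2f th %.4f (n%d res%.2f) phi %.4f r %.1f ax %.1f F %s grip %.1f'%(st['clock'],th,n,res,ph,r,ax,np.round(st['contact_force'],1),st['gripper_width']))
L.append(dict(t=float(st['clock']),th=float(th),ph=float(ph)))
RAMP=.1; DT=.025
def sim(p,tt,phs,lo=-.25):
    th,om,k,b,I=p; out=[]; pp=phs[0]
    for f in phs:
        fd=(f-pp)/DT; pp=f
        om+=DT*((k-.25)*th+.25*f+b-.03*om+.01*fd)/I; th+=DT*om
        if th<lo: th,om=lo,max(om,0)
        if th>.25: th,om=.25,min(om,0)
        out.append((th,om))
    return np.array(out)
def prof(t,nodes): return np.interp(t,[a for a,_ in nodes],[b for _,b in nodes])
# phi history: held for the camera, ramp over nr rows, hold
def hist(W):
    N=[]
    for a,b in zip(W[:-1],W[1:]):
        t0=b['t']-.625; N+= [(t0,a['ph']),(t0+.125*a.get('nr',5)+.05,b['ph'])]
    N.append((W[-1]['t'],W[-1]['ph'])); return N
mode=sys.argv[1]; nr=5
if mode=='hold': target=ph+float(sys.argv[2])
W=L[-7:]
if len(W)>2:
    nodes=hist(W); tt=np.arange(W[0]['t'],W[-1]['t']+DT/2,DT); phs=prof(tt,nodes)
    tm=[w_['t'] for w_ in W]; zm=[w_['th'] for w_ in W]
    def f(p):
        s=sim(p,tt,phs); return np.r_[(np.interp(tm,tt,s[:,0])-zm)/.003,(p[2]-.45)/.05,p[3]/.05,(p[4]-.15)/.012,(p[1])/.15]
    rest=W[0]['th']<-.247
    s=least_squares(f,[W[0]['th'],0,.45,0,.15],x_scale=[.01,.05,.05,.05,.02],bounds=([-.26,-1e-3 if rest else -1,.2,-.15,.08],[.26,1e-3 if rest else 1,.7,.15,.25]))
    p=s.x; S=sim(p,tt,phs)[-1]; print('fit k %.3f b %.4f I %.3f | th %.4f om %.4f | res*3e-3 %s'%(*p[2:],*S,np.round(s.fun[:len(W)],1)))
    if mode=='mpc':
        ref,rate=float(sys.argv[2]),float(sys.argv[3]); nr=2; H=6; P=.675
        q=[S[0],S[1],*p[2:]]; ft=np.arange(0,H*P,DT); rt=S[0]+np.clip(ref-S[0],-rate*(ft+.3),rate*(ft+.3))
        def nd(u):
            N=[(0,ph)]; pr=ph
            for k_,v in enumerate(u): N+=[(k_*P+.05,pr),(k_*P+.05+.125*nr+.05,v)]; pr=v
            return prof(ft,N)
        def g(u):
            x=sim(q,ft,nd(u)); return np.r_[(x[:,0]-rt)/.03*.2,np.maximum(0,np.abs(x[:,1])-.18)/.02,np.diff(np.r_[ph,u])/.15]
        o=least_squares(g,np.full(H,ph),bounds=(-.6,.6)); u=o.x; target=u[0]; x=sim(q,ft,nd(u))
        i=[int((j*P+P)/DT)-1 for j in range(H)]; print('plan phi',u.round(3),'th',x[i,0].round(3),'om',x[i,1].round(3),'max om',np.abs(x[:,1]).max().round(3)); L[-1]['pred']=float(x[i[0],0])
    else:
        L[-1]['pred']=float(th+S[1]*.67)
L[-1]['nr']=nr; json.dump(L,open('log.json','w'))
pt=lambda a: AX+ey*169*np.sin(a)+ez*(169*np.cos(a)-19)
P_=[pt(ph+(target-ph)*min(1,(j+1)/nr)) for j in range(5)]; pos=st['position'].copy(); rows=[]
for X in P_: rows.append(((X-pos)/1000).round(4).tolist()); pos=X
print('target %.3f rows'%target,rows)
E
rm -f log.json; python3 step.py hold 0.17
```

```text
t 5.10 th -0.2500 (n43 res0.01) phi -0.3286 r 169.0 ax -0.2 F [1.5 0.7 0.2] grip 37.4
target -0.159 rows [[-0.0013, 0.0053, 0.0017], [-0.0015, 0.0053, 0.0016], [-0.0015, 0.0054, 0.0014], [-0.0015, 0.0054, 0.0012], [-0.0015, 0.0054, 0.001]]
```

Emit:
servo_tool(
  turn=[
    [0, 0, 0],
    [0, 0, 0],
    [0, 0, 0],
    [0, 0, 0],
    [0, 0, 0],
  ],
  dp=[
    [-0.0013, 0.0053, 0.0017],
    [-0.0015, 0.0053, 0.0016],
    [-0.0015, 0.0054, 0.0014],
    [-0.0015, 0.0054, 0.0012],
    [-0.0015, 0.0054, 0.001],
  ],
  fingers=[0.03, 0.03, 0.03, 0.03, 0.03],
)

```text
clock: 5.78
position: [612.6, -47.9, 287.6]
ee_rot: [0.8, -0.6, 0.006, 0.0]
contact_force: [2.0, -3.0, -2.3]
gripper_width: 37.2
```

```bash
python3 step.py hold 0.06
```

```text
t 5.78 th -0.2500 (n43 res0.01) phi -0.1631 r 168.8 ax -0.9 F [ 2.  -3.  -2.3] grip 37.2
target -0.103 rows [[0.0004, 0.0022, 0.0005], [-0.0005, 0.0019, 0.0003], [-0.0005, 0.0019, 0.0003], [-0.0005, 0.0019, 0.0002], [-0.0005, 0.0019, 0.0002]]
```

Emit:
servo_tool(
  turn=[
    [0, 0, 0],
    [0, 0, 0],
    [0, 0, 0],
    [0, 0, 0],
    [0, 0, 0],
  ],
  dp=[
    [0.0004, 0.0022, 0.0005],
    [-0.0005, 0.0019, 0.0003],
    [-0.0005, 0.0019, 0.0003],
    [-0.0005, 0.0019, 0.0002],
    [-0.0005, 0.0019, 0.0002],
  ],
  fingers=[0.03, 0.03, 0.03, 0.03, 0.03],
)

```text
clock: 6.45
position: [609.4, -37.7, 288.9]
ee_rot: [0.8, -0.6, 0.005, 0.002]
contact_force: [-0.8, -3.6, -0.6]
gripper_width: 37.5
```

```bash
python3 step.py hold 0.05
```

```text
t 6.45 th -0.2500 (n43 res0.01) phi -0.0993 r 168.7 ax -1.2 F [-0.8 -3.6 -0.6] grip 37.5
fit k 0.450 b 0.0000 I 0.150 | th -0.2500 om 0.0000 | res*3e-3 [0. 0. 0.]
target -0.049 rows [[0.0007, 0.0019, 0.0004], [-0.0005, 0.0016, 0.0001], [-0.0005, 0.0016, 0.0001], [-0.0005, 0.0016, 0.0001], [-0.0005, 0.0016, 0.0001]]
```

Emit:
servo_tool(
  turn=[
    [0, 0, 0],
    [0, 0, 0],
    [0, 0, 0],
    [0, 0, 0],
    [0, 0, 0],
  ],
  dp=[
    [0.0007, 0.0019, 0.0004],
    [-0.0005, 0.0016, 0.0001],
    [-0.0005, 0.0016, 0.0001],
    [-0.0005, 0.0016, 0.0001],
    [-0.0005, 0.0016, 0.0001],
  ],
  fingers=[0.03, 0.03, 0.03, 0.03, 0.03],
)

```text
clock: 7.12
position: [606.8, -29.4, 289.5]
ee_rot: [0.8, -0.6, 0.004, 0.003]
contact_force: [-1.3, -5.5, -2.5]
gripper_width: 37.5
```

```bash
python3 step.py hold 0.05
```

```text
t 7.12 th -0.2500 (n43 res0.01) phi -0.0473 r 168.7 ax -1.4 F [-1.3 -5.5 -2.5] grip 37.5
fit k 0.450 b 0.0000 I 0.150 | th -0.2500 om 0.0000 | res*3e-3 [0. 0. 0. 0.]
target 0.003 rows [[0.0009, 0.002, 0.0004], [-0.0005, 0.0016, 0.0001], [-0.0005, 0.0016, 0.0], [-0.0005, 0.0016, 0.0], [-0.0005, 0.0016, 0.0]]
```

Emit:
servo_tool(
  turn=[
    [0, 0, 0],
    [0, 0, 0],
    [0, 0, 0],
    [0, 0, 0],
    [0, 0, 0],
  ],
  dp=[
    [0.0009, 0.002, 0.0004],
    [-0.0005, 0.0016, 0.0001],
    [-0.0005, 0.0016, 0.0],
    [-0.0005, 0.0016, 0.0],
    [-0.0005, 0.0016, 0.0],
  ],
  fingers=[0.03, 0.03, 0.03, 0.03, 0.03],
)

```text
clock: 7.8
position: [604.1, -20.8, 289.7]
ee_rot: [0.8, -0.6, 0.002, 0.004]
contact_force: [-3.1, -4.7, -1.8]
gripper_width: 37.6
```

```bash
python3 step.py hold 0.05
```

```text
t 7.80 th -0.2500 (n43 res0.01) phi 0.0059 r 168.7 ax -1.7 F [-3.1 -4.7 -1.8] grip 37.6
fit k 0.450 b 0.0000 I 0.150 | th -0.2500 om 0.0000 | res*3e-3 [0. 0. 0. 0. 0.]
target 0.056 rows [[0.0012, 0.0021, 0.0003], [-0.0005, 0.0016, -0.0], [-0.0005, 0.0016, -0.0001], [-0.0005, 0.0016, -0.0001], [-0.0005, 0.0016, -0.0001]]
```

Run:
```python
s=open('step.py').read()
s=s.replace("pt=lambda a: AX+ey*169*np.sin(a)+ez*(169*np.cos(a)-19)","em=ey-.02*ex\npt=lambda a: AX+ex*ax+ey*169*np.sin(ph)+em*169*(np.sin(a)-np.sin(ph))+ez*(169*np.cos(a)-19)")
open('step.py','w').write(s)
```

Emit:
servo_tool(
  turn=[
    [0, 0, 0],
    [0, 0, 0],
    [0, 0, 0],
    [0, 0, 0],
    [0, 0, 0],
  ],
  dp=[
    [-0.0005, 0.0016, 0],
    [-0.0005, 0.0016, 0],
    [-0.0005, 0.0016, 0],
    [-0.0005, 0.0016, 0],
    [-0.0005, 0.0016, 0],
  ],
  fingers=[0.03, 0.03, 0.03, 0.03, 0.03],
)

```text
clock: 8.48
position: [601.5, -12.5, 289.5]
ee_rot: [0.8, -0.6, 0.003, 0.004]
contact_force: [-1.5, -4.3, -1.7]
gripper_width: 37.3
```

```bash
python3 step.py hold 0.05
```

```text
t 8.47 th -0.2500 (n43 res0.01) phi 0.0574 r 168.7 ax -1.9 F [-1.5 -4.3 -1.7] grip 37.3
fit k 0.450 b 0.0000 I 0.150 | th -0.2500 om 0.0000 | res*3e-3 [0. 0. 0. 0. 0. 0.]
target 0.107 rows [[-0.0005, 0.0016, 0.0002], [-0.0005, 0.0016, -0.0001], [-0.0005, 0.0016, -0.0001], [-0.0005, 0.0016, -0.0002], [-0.0005, 0.0016, -0.0002]]
```

Emit:
servo_tool(
  turn=[
    [0, 0, 0],
    [0, 0, 0],
    [0, 0, 0],
    [0, 0, 0],
    [0, 0, 0],
  ],
  dp=[
    [-0.0005, 0.0016, 0.0002],
    [-0.0005, 0.0016, -0.0001],
    [-0.0005, 0.0016, -0.0001],
    [-0.0005, 0.0016, -0.0002],
    [-0.0005, 0.0016, -0.0002],
  ],
  fingers=[0.03, 0.03, 0.03, 0.03, 0.03],
)

```text
clock: 9.15
position: [598.9, -4.0, 288.8]
ee_rot: [0.8, -0.6, 0.003, 0.004]
contact_force: [-1.6, -6.0, -1.7]
gripper_width: 37.4
```

```bash
python3 step.py hold 0.045
```

```text
t 9.15 th -0.2499 (n43 res0.01) phi 0.1105 r 168.8 ax -2.2 F [-1.6 -6.  -1.7] grip 37.4
fit k 0.450 b 0.0000 I 0.150 | th -0.2500 om 0.0000 | res*3e-3 [ 0.  0.  0.  0.  0.  0. -0.]
target 0.155 rows [[-0.0004, 0.0015, 0.0], [-0.0004, 0.0014, -0.0002], [-0.0004, 0.0014, -0.0002], [-0.0004, 0.0014, -0.0002], [-0.0004, 0.0014, -0.0002]]
```

Emit:
servo_tool(
  turn=[
    [0, 0, 0],
    [0, 0, 0],
    [0, 0, 0],
    [0, 0, 0],
    [0, 0, 0],
  ],
  dp=[
    [-0.0004, 0.0015, 0],
    [-0.0004, 0.0014, -0.0002],
    [-0.0004, 0.0014, -0.0002],
    [-0.0004, 0.0014, -0.0002],
    [-0.0004, 0.0014, -0.0002],
  ],
  fingers=[0.03, 0.03, 0.03, 0.03, 0.03],
)

```text
clock: 9.82
position: [596.7, 3.1, 287.8]
ee_rot: [0.8, -0.601, 0.003, 0.005]
contact_force: [-0.6, -6.8, -2.3]
gripper_width: 37.4
```

```bash
python3 step.py hold 0.04
```

```text
t 9.82 th -0.2499 (n43 res0.01) phi 0.1546 r 168.8 ax -2.3 F [-0.6 -6.8 -2.3] grip 37.4
fit k 0.450 b 0.0000 I 0.150 | th -0.2500 om 0.0000 | res*3e-3 [ 0.  0.  0.  0.  0. -0. -0.]
target 0.195 rows [[-0.0004, 0.0013, -0.0001], [-0.0004, 0.0013, -0.0002], [-0.0004, 0.0013, -0.0002], [-0.0004, 0.0013, -0.0002], [-0.0004, 0.0013, -0.0003]]
```

Emit:
servo_tool(
  turn=[
    [0, 0, 0],
    [0, 0, 0],
    [0, 0, 0],
    [0, 0, 0],
    [0, 0, 0],
  ],
  dp=[
    [-0.0004, 0.0013, -0.0001],
    [-0.0004, 0.0013, -0.0002],
    [-0.0004, 0.0013, -0.0002],
    [-0.0004, 0.0013, -0.0002],
    [-0.0004, 0.0013, -0.0003],
  ],
  fingers=[0.03, 0.03, 0.03, 0.03, 0.03],
)

```text
clock: 10.5
position: [594.8, 9.3, 286.8]
ee_rot: [0.799, -0.601, 0.003, 0.005]
contact_force: [-0.9, -5.2, -2.4]
gripper_width: 37.3
```

```bash
python3 step.py hold 0.04
```

```text
t 10.50 th -0.2498 (n43 res0.01) phi 0.1935 r 168.9 ax -2.5 F [-0.9 -5.2 -2.4] grip 37.3
fit k 0.450 b 0.0002 I 0.150 | th -0.2500 om 0.0000 | res*3e-3 [ 0.   0.   0.   0.  -0.  -0.  -0.1]
target 0.233 rows [[-0.0004, 0.0013, -0.0002], [-0.0004, 0.0013, -0.0003], [-0.0004, 0.0013, -0.0003], [-0.0004, 0.0013, -0.0003], [-0.0004, 0.0013, -0.0003]]
```

Emit:
servo_tool(
  turn=[
    [0, 0, 0],
    [0, 0, 0],
    [0, 0, 0],
    [0, 0, 0],
    [0, 0, 0],
  ],
  dp=[
    [-0.0004, 0.0013, -0.0002],
    [-0.0004, 0.0013, -0.0003],
    [-0.0004, 0.0013, -0.0003],
    [-0.0004, 0.0013, -0.0003],
    [-0.0004, 0.0013, -0.0003],
  ],
  fingers=[0.03, 0.03, 0.03, 0.03, 0.03],
)

```text
clock: 11.18
position: [592.8, 15.6, 285.4]
ee_rot: [0.799, -0.601, 0.004, 0.006]
contact_force: [-1.4, -5.3, -2.7]
gripper_width: 37.5
```

```bash
python3 step.py hold 0.04
```

```text
t 11.18 th -0.2498 (n43 res0.01) phi 0.2334 r 169.0 ax -2.7 F [-1.4 -5.3 -2.7] grip 37.5
fit k 0.451 b -0.0045 I 0.150 | th -0.2497 om 0.0031 | res*3e-3 [ 0.   0.   0.  -0.  -0.  -0.1  0. ]
target 0.273 rows [[-0.0004, 0.0013, -0.0003], [-0.0004, 0.0013, -0.0003], [-0.0004, 0.0013, -0.0003], [-0.0004, 0.0012, -0.0003], [-0.0004, 0.0012, -0.0004]]
```

Emit:
servo_tool(
  turn=[
    [0, 0, 0],
    [0, 0, 0],
    [0, 0, 0],
    [0, 0, 0],
    [0, 0, 0],
  ],
  dp=[
    [-0.0004, 0.0013, -0.0003],
    [-0.0004, 0.0013, -0.0003],
    [-0.0004, 0.0013, -0.0003],
    [-0.0004, 0.0012, -0.0003],
    [-0.0004, 0.0012, -0.0004],
  ],
  fingers=[0.03, 0.03, 0.03, 0.03, 0.03],
)

```text
clock: 11.85
position: [590.8, 22.0, 283.7]
ee_rot: [0.799, -0.601, 0.004, 0.006]
contact_force: [-0.9, -4.2, -1.8]
gripper_width: 37.5
```

```bash
python3 step.py hold 0.04
```

```text
t 11.85 th -0.2497 (n43 res0.01) phi 0.2747 r 169.1 ax -2.8 F [-0.9 -4.2 -1.8] grip 37.5
fit k 0.453 b -0.0135 I 0.150 | th -0.2495 om 0.0045 | res*3e-3 [ 0.   0.  -0.  -0.  -0.1 -0.1  0.1]
target 0.315 rows [[-0.0004, 0.0012, -0.0004], [-0.0004, 0.0012, -0.0004], [-0.0004, 0.0012, -0.0004], [-0.0004, 0.0012, -0.0004], [-0.0004, 0.0012, -0.0004]]
```

Emit:
servo_tool(
  turn=[
    [0, 0, 0],
    [0, 0, 0],
    [0, 0, 0],
    [0, 0, 0],
    [0, 0, 0],
  ],
  dp=[
    [-0.0004, 0.0012, -0.0004],
    [-0.0004, 0.0012, -0.0004],
    [-0.0004, 0.0012, -0.0004],
    [-0.0004, 0.0012, -0.0004],
    [-0.0004, 0.0012, -0.0004],
  ],
  fingers=[0.03, 0.03, 0.03, 0.03, 0.03],
)

```text
clock: 12.52
position: [589.2, 27.2, 282.2]
ee_rot: [0.799, -0.601, 0.005, 0.006]
contact_force: [-1.3, -5.3, -1.2]
gripper_width: 37.6
```

```bash
python3 step.py hold 0.04
```

```text
t 12.53 th -0.2490 (n43 res0.03) phi 0.3076 r 169.1 ax -3.0 F [-1.3 -5.3 -1.2] grip 37.6
fit k 0.455 b -0.0205 I 0.150 | th -0.2489 om 0.0074 | res*3e-3 [ 0.  -0.  -0.  -0.1 -0.1 -0.1  0. ]
target 0.348 rows [[-0.0004, 0.0012, -0.0006], [-0.0004, 0.0012, -0.0004], [-0.0004, 0.0012, -0.0004], [-0.0004, 0.0012, -0.0004], [-0.0004, 0.0012, -0.0005]]
```

Lift-off is starting. I'll take a smaller step, then hand over to the planner.

Emit:
servo_tool(
  turn=[
    [0, 0, 0],
    [0, 0, 0],
    [0, 0, 0],
    [0, 0, 0],
    [0, 0, 0],
  ],
  dp=[
    [-0.0003, 0.0009, -0.0005],
    [-0.0003, 0.0009, -0.0003],
    [-0.0003, 0.0009, -0.0003],
    [-0.0003, 0.0009, -0.0003],
    [-0.0003, 0.0009, -0.0003],
  ],
  fingers=[0.03, 0.03, 0.03, 0.03, 0.03],
)

```text
clock: 13.2
position: [588.3, 30.0, 281.2]
ee_rot: [0.799, -0.601, 0.007, 0.008]
contact_force: [-1.0, -5.2, -2.2]
gripper_width: 37.6
```

```bash
python3 step.py mpc 0 0.1
```

```text
t 13.20 th -0.2395 (n43 res0.05) phi 0.3259 r 169.2 ax -3.0 F [-1.  -5.2 -2.2] grip 37.6
fit k 0.455 b -0.0221 I 0.150 | th -0.2395 om 0.0305 | res*3e-3 [-0.  -0.  -0.1 -0.1 -0.1 -0.2  0. ]
plan phi [0.385 0.168 0.052 0.046 0.074 0.081] th [-0.189 -0.089 -0.019  0.005  0.004 -0.005] om [ 0.133  0.135  0.066  0.011 -0.009 -0.017] max om 0.16
target 0.385 rows [[-0.0014, 0.0044, -0.0018], [-0.0014, 0.0044, -0.0018], [0.0, 0.0, 0.0], [0.0, 0.0, 0.0], [0.0, 0.0, 0.0]]
```

Emit:
servo_tool(
  turn=[
    [0, 0, 0],
    [0, 0, 0],
    [0, 0, 0],
    [0, 0, 0],
    [0, 0, 0],
  ],
  dp=[
    [-0.0014, 0.0044, -0.0018],
    [-0.0014, 0.0044, -0.0018],
    [0, 0, 0],
    [0, 0, 0],
    [0, 0, 0],
  ],
  fingers=[0.03, 0.03, 0.03, 0.03, 0.03],
)

```text
clock: 13.88
position: [585.7, 38.4, 278.1]
ee_rot: [0.799, -0.601, 0.008, 0.008]
contact_force: [-0.2, -5.1, -2.6]
gripper_width: 37.4
```

```bash
python3 step.py mpc 0 0.1
```

```text
t 13.88 th -0.1894 (n43 res0.13) phi 0.3812 r 169.3 ax -3.3 F [-0.2 -5.1 -2.6] grip 37.4
fit k 0.455 b -0.0224 I 0.150 | th -0.1894 om 0.1306 | res*3e-3 [ 0.  -0.1 -0.1 -0.1 -0.2 -0.1  0. ]
plan phi [0.162 0.076 0.054 0.075 0.091 0.093] th [-0.093 -0.027  0.     0.003  0.    -0.001] om [ 0.125  0.067  0.017 -0.003 -0.004 -0.001] max om 0.156
target 0.162 rows [[0.0052, -0.0169, 0.0057], [0.0053, -0.0173, 0.004], [0.0, 0.0, 0.0], [0.0, 0.0, 0.0], [0.0, 0.0, 0.0]]
```

Prediction -0.189, measured -0.1894, so the model is accurate.

Emit:
servo_tool(
  turn=[
    [0, 0, 0],
    [0, 0, 0],
    [0, 0, 0],
    [0, 0, 0],
    [0, 0, 0],
  ],
  dp=[
    [0.0052, -0.0169, 0.0057],
    [0.0053, -0.0173, 0.004],
    [0, 0, 0],
    [0, 0, 0],
    [0, 0, 0],
  ],
  fingers=[0.03, 0.03, 0.03, 0.03, 0.03],
)

```text
clock: 14.55
position: [595.9, 5.5, 288.0]
ee_rot: [0.799, -0.601, 0.005, 0.005]
contact_force: [-3.8, 1.1, -0.4]
gripper_width: 37.5
```

```bash
python3 step.py mpc 0 0.1
```

```text
t 14.55 th -0.0932 (n43 res0.26) phi 0.1693 r 169.4 ax -2.4 F [-3.8  1.1 -0.4] grip 37.5
fit k 0.464 b -0.0202 I 0.150 | th -0.0934 om 0.1287 | res*3e-3 [-0.  -0.1 -0.1 -0.2 -0.1  0.2 -0.1]
plan phi [0.062 0.036 0.067 0.084 0.085 0.084] th [-0.024  0.004  0.004  0.    -0.001  0.001] om [ 0.07   0.014 -0.005 -0.004  0.001  0.004] max om 0.128
target 0.062 rows [[0.0026, -0.0087, 0.0008], [0.0026, -0.0086, 0.0008], [0.0, 0.0, 0.0], [0.0, 0.0, 0.0], [0.0, 0.0, 0.0]]
```

Emit:
servo_tool(
  turn=[
    [0, 0, 0],
    [0, 0, 0],
    [0, 0, 0],
    [0, 0, 0],
    [0, 0, 0],
  ],
  dp=[
    [0.0026, -0.0087, 0.0008],
    [0.0026, -0.0086, 0.0008],
    [0, 0, 0],
    [0, 0, 0],
    [0, 0, 0],
  ],
  fingers=[0.03, 0.03, 0.03, 0.03, 0.03],
)

```text
clock: 15.22
position: [601.2, -11.5, 290.1]
ee_rot: [0.8, -0.601, 0.004, 0.004]
contact_force: [-3.7, 2.6, 1.1]
gripper_width: 37.1
```

```bash
python3 step.py mpc 0 0.1
```

```text
t 15.22 th -0.0097 (n43 res0.47) phi 0.0633 r 169.5 ax -2.0 F [-3.7  2.6  1.1] grip 37.1
fit k 0.486 b -0.0144 I 0.156 | th -0.0102 om 0.1021 | res*3e-3 [-0.1 -0.1 -0.2 -0.1 -0.   0.4 -0.2]
plan phi [-0.077  0.032  0.077  0.069  0.058  0.056] th [ 0.03   0.014 -0.001 -0.003 -0.001  0.001] om [ 0.003 -0.029 -0.011  0.002  0.003  0.002] max om 0.101
target -0.077 rows [[0.0035, -0.0114, -0.0001], [0.0035, -0.0113, -0.0005], [0.0, 0.0, 0.0], [0.0, 0.0, 0.0], [0.0, 0.0, 0.0]]
```

Emit:
servo_tool(
  turn=[
    [0, 0, 0],
    [0, 0, 0],
    [0, 0, 0],
    [0, 0, 0],
    [0, 0, 0],
  ],
  dp=[
    [0.0035, -0.0114, -0.0001],
    [0.0035, -0.0113, -0.0005],
    [0, 0, 0],
    [0, 0, 0],
    [0, 0, 0],
  ],
  fingers=[0.03, 0.03, 0.03, 0.03, 0.03],
)

```text
clock: 15.9
position: [608.4, -34.6, 290.0]
ee_rot: [0.8, -0.6, 0.004, 0.004]
contact_force: [-3.1, 1.6, 1.6]
gripper_width: 37.4
```

```bash
python3 step.py mpc 0 0.1
```

```text
t 15.90 th 0.0366 (n43 res0.57) phi -0.0795 r 169.6 ax -1.4 F [-3.1  1.6  1.6] grip 37.4
fit k 0.481 b -0.0154 I 0.160 | th 0.0331 om -0.0002 | res*3e-3 [-0.1 -0.2  0.2  0.6  1.3  1.2 -1.2]
plan phi [0.034 0.083 0.074 0.061 0.058 0.059] th [ 0.016 -0.001 -0.003 -0.001  0.    -0.   ] om [-0.031 -0.012  0.002  0.003  0.    -0.002] max om 0.032
target 0.034 rows [[-0.0028, 0.0092, -0.0001], [-0.0028, 0.0092, -0.0001], [0.0, 0.0, 0.0], [0.0, 0.0, 0.0], [0.0, 0.0, 0.0]]
```

Emit:
servo_tool(
  turn=[
    [0, 0, 0],
    [0, 0, 0],
    [0, 0, 0],
    [0, 0, 0],
    [0, 0, 0],
  ],
  dp=[
    [-0.0023, 0.0075, -0.0001],
    [-0.0023, 0.0075, -0.0001],
    [0, 0, 0],
    [0, 0, 0],
    [0, 0, 0],
  ],
  fingers=[0.03, 0.03, 0.03, 0.03, 0.03],
)

```text
clock: 16.58
position: [604.4, -21.8, 290.5]
ee_rot: [0.8, -0.6, 0.007, 0.006]
contact_force: [-1.1, -2.2, 0.4]
gripper_width: 37.5
```

```bash
python3 step.py mpc 0 0.1; cat log.json | tail -c 200
python3 - <<'E'
from h import *
c=get_image('scene');cv2.imwrite('pics/s4.png',c['img'][:,:,::-1])
cv2.imwrite('pics/c4.png',cv2.resize(c['img'][210:410,215:465,::-1],None,fx=3,fy=3,interpolation=cv2.INTER_CUBIC))
E
```

```text
t 16.57 th 0.0362 (n43 res0.55) phi -0.0001 r 169.5 ax -1.7 F [-1.1 -2.2  0.4] grip 37.5
fit k 0.500 b -0.0115 I 0.155 | th 0.0357 om -0.0094 | res*3e-3 [ 0.3  0.  -0.4 -0.2  0.1  0.3 -0.1]
plan phi [-0. -0. -0. -0. -0. -0.] th [ 0.025 -0.    -0.056 -0.181 -0.25  -0.25 ] om [-0.024 -0.053 -0.119 -0.264  0.     0.   ] max om 0.334
target -0.000 rows [[-0.0, 0.0, -0.0005], [-0.0, 0.0, 0.0], [0.0, 0.0, 0.0], [0.0, 0.0, 0.0], [0.0, 0.0, 0.0]]
0.03664716830983203, "ph": -0.07945740265689807, "pred": 0.01566559527082935, "nr": 2}, {"t": 16.575, "th": 0.036186198737414625, "ph": -0.00011283954291476486, "pred": 0.024965932356912815, "nr": 2}]
```

View pics/c4.png

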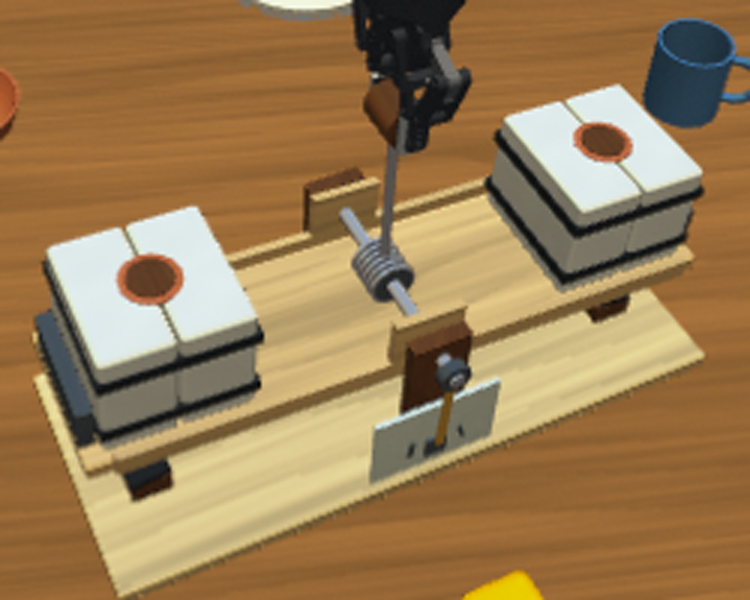

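Pointer (440, 440 in the crop) stands on the dark middle block. The planner stalled numerically because it started at φ≈0, so I'll fix that.

```bash
python3 - <<'E'
s=open('step.py').read()
s=s.replace("def g(u):\n            x","def g(u):\n            u=u-1; x").replace("least_squares(g,np.full(H,ph),bounds=(-.6,.6)); u=o.x;","least_squares(g,np.full(H,ph+1),bounds=(.4,1.6)); u=o.x-1;")
s=s.replace("        t0=b['t']-.625; N","        if b['t']-a['t']<.6: continue\n        t0=b['t']-.625; N")
open('step.py','w').write(s)
E
python3 step.py mpc 0 0.1
```

```text
t 16.68 th 0.0361 (n43 res0.55) phi -0.0003 r 169.5 ax -1.7 F [-1.  -2.2  0.6] grip 37.4
fit k 0.506 b -0.0111 I 0.153 | th 0.0357 om -0.0075 | res*3e-3 [ 0.1 -0.2 -0.1  0.   0.2  0.1 -0.1]
plan phi [-0.013  0.052  0.06   0.048  0.043  0.042] th [ 0.024  0.005 -0.002 -0.001  0.     0.   ] om [-0.029 -0.019 -0.003  0.002  0.001 -0.001] max om 0.035
target -0.013 rows [[0.0003, -0.001, -0.0005], [0.0003, -0.001, -0.0], [0.0, 0.0, 0.0], [0.0, 0.0, 0.0], [0.0, 0.0, 0.0]]
```

Emit:
servo_tool(
  turn=[
    [0, 0, 0],
    [0, 0, 0],
    [0, 0, 0],
    [0, 0, 0],
    [0, 0, 0],
  ],
  dp=[
    [0.0003, -0.001, -0.0005],
    [0.0003, -0.001, 0],
    [0, 0, 0],
    [0, 0, 0],
    [0, 0, 0],
  ],
  fingers=[0.03, 0.03, 0.03, 0.03, 0.03],
)

```text
clock: 17.35
position: [604.7, -22.8, 290.5]
ee_rot: [0.8, -0.6, 0.007, 0.005]
contact_force: [-2.1, -0.7, 1.6]
gripper_width: 37.4
```

```bash
python3 step.py mpc 0 0.1
```

```text
t 17.35 th 0.0344 (n43 res0.56) phi -0.0064 r 169.5 ax -1.7 F [-2.1 -0.7  1.6] grip 37.4
fit k 0.512 b -0.0101 I 0.148 | th 0.0337 om -0.0098 | res*3e-3 [ 0.2 -0.2 -0.3 -0.   0.4  0.3 -0.3]
plan phi [-0.008  0.049  0.054  0.043  0.039  0.038] th [ 0.021  0.004 -0.002 -0.001  0.     0.   ] om [-0.028 -0.017 -0.002  0.002  0.001 -0.001] max om 0.032
target -0.008 rows [[0.0, -0.0002, -0.0005], [0.0001, -0.0002, -0.0], [0.0, 0.0, 0.0], [0.0, 0.0, 0.0], [0.0, 0.0, 0.0]]
```

Emit:
servo_tool(
  turn=[
    [0, 0, 0],
    [0, 0, 0],
    [0, 0, 0],
    [0, 0, 0],
    [0, 0, 0],
  ],
  dp=[
    [0.0005, -0.0015, -0.0005],
    [0.0005, -0.0015, 0],
    [0, 0, 0],
    [0, 0, 0],
    [0, 0, 0],
  ],
  fingers=[0.03, 0.03, 0.03, 0.03, 0.03],
)

```text
clock: 18.02
position: [605.1, -24.2, 290.5]
ee_rot: [0.8, -0.6, 0.005, 0.004]
contact_force: [-3.1, 1.8, 4.0]
gripper_width: 37.3
```

```bash
python3 step.py mpc 0 0.1
```

```text
t 18.02 th 0.0265 (n43 res0.54) phi -0.0150 r 169.5 ax -1.7 F [-3.1  1.8  4. ] grip 37.3
fit k 0.491 b -0.0088 I 0.145 | th 0.0259 om -0.0246 | res*3e-3 [ 0.3 -0.7 -0.3  0.3  0.3  0.3 -0.2]
plan phi [0.031 0.048 0.041 0.035 0.034 0.034] th [ 0.009 -0.001 -0.001 -0.     0.    -0.   ] om [-0.021 -0.006  0.001  0.001 -0.    -0.001] max om 0.029
target 0.031 rows [[-0.0011, 0.0037, -0.0005], [-0.0011, 0.0037, -0.0001], [0.0, 0.0, 0.0], [0.0, 0.0, 0.0], [0.0, 0.0, 0.0]]
```

Emit:
servo_tool(
  turn=[
    [0, 0, 0],
    [0, 0, 0],
    [0, 0, 0],
    [0, 0, 0],
    [0, 0, 0],
  ],
  dp=[
    [-0.0011, 0.0037, 0],
    [-0.0011, 0.0037, 0],
    [0, 0, 0],
    [0, 0, 0],
    [0, 0, 0],
  ],
  fingers=[0.03, 0.03, 0.03, 0.03, 0.03],
)

```text
clock: 18.7
position: [603.7, -19.5, 290.4]
ee_rot: [0.8, -0.6, 0.008, 0.006]
contact_force: [-3.1, -2.9, 2.1]
gripper_width: 37.5
```

```bash
sed -i 's/169\*/r*/g' step.py; python3 step.py mpc 0 0.1
```

```text
t 18.70 th 0.0105 (n43 res0.49) phi 0.0142 r 169.5 ax -1.7 F [-3.1 -2.9  2.1] grip 37.5
fit k 0.449 b -0.0070 I 0.148 | th 0.0103 om -0.0241 | res*3e-3 [ 0.2 -0.4  0.1  0.1  0.2  0.  -0. ]
plan phi [0.046 0.035 0.027 0.026 0.028 0.028] th [-0.001 -0.002 -0.     0.     0.    -0.   ] om [-0.007  0.002  0.002  0.    -0.    -0.001] max om 0.024
target 0.046 rows [[-0.0008, 0.0026, -0.0001], [-0.0008, 0.0026, -0.0001], [0.0, 0.0, 0.0], [0.0, 0.0, 0.0], [0.0, 0.0, 0.0]]
```

Emit:
servo_tool(
  turn=[
    [0, 0, 0],
    [0, 0, 0],
    [0, 0, 0],
    [0, 0, 0],
    [0, 0, 0],
  ],
  dp=[
    [-0.0009, 0.003, 0],
    [-0.0009, 0.003, 0],
    [0, 0, 0],
    [0, 0, 0],
    [0, 0, 0],
  ],
  fingers=[0.03, 0.03, 0.03, 0.03, 0.03],
)

```text
clock: 19.38
position: [602.1, -14.2, 290.3]
ee_rot: [0.8, -0.6, 0.009, 0.007]
contact_force: [-1.5, -3.9, 0.2]
gripper_width: 37.2
```

```bash
python3 step.py mpc 0 0.1
```

```text
t 19.38 th -0.0034 (n43 res0.48) phi 0.0466 r 169.4 ax -1.9 F [-1.5 -3.9  0.2] grip 37.2
fit k 0.461 b -0.0074 I 0.150 | th -0.0030 om -0.0091 | res*3e-3 [-0.1  0.1  0.1  0.1 -0.1 -0.3  0.1]
plan phi [0.043 0.029 0.026 0.029 0.03  0.03 ] th [-0.004 -0.001  0.     0.    -0.    -0.   ] om [ 0.004  0.004  0.001 -0.001 -0.     0.   ] max om 0.008
target 0.043 rows [[0.0001, -0.0003, 0.0], [0.0001, -0.0003, 0.0], [0.0, 0.0, 0.0], [0.0, 0.0, 0.0], [0.0, 0.0, 0.0]]
```

Emit:
servo_tool(
  turn=[
    [0, 0, 0],
    [0, 0, 0],
    [0, 0, 0],
    [0, 0, 0],
    [0, 0, 0],
  ],
  dp=[
    [0.0001, -0.0003, 0],
    [0.0001, -0.0003, 0],
    [0, 0, 0],
    [0, 0, 0],
    [0, 0, 0],
  ],
  fingers=[0.03, 0.03, 0.03, 0.03, 0.03],
)

```text
clock: 20.05
position: [602.1, -14.5, 290.3]
ee_rot: [0.8, -0.6, 0.008, 0.007]
contact_force: [-0.9, -2.8, 0.7]
gripper_width: 37.6
```

```bash
python3 step.py mpc 0 0.1
```

```text
t 20.05 th -0.0094 (n43 res0.47) phi 0.0448 r 169.4 ax -1.9 F [-0.9 -2.8  0.7] grip 37.6
fit k 0.467 b -0.0079 I 0.151 | th -0.0090 om -0.0032 | res*3e-3 [-0.1 -0.   0.3  0.2 -0.2 -0.3  0.1]
plan phi [0.051 0.03  0.027 0.03  0.032 0.032] th [-0.008 -0.002  0.001  0.    -0.    -0.   ] om [ 0.008  0.006  0.001 -0.001 -0.     0.   ] max om 0.01
target 0.051 rows [[-0.0002, 0.0005, -0.0], [-0.0002, 0.0005, -0.0], [0.0, 0.0, 0.0], [0.0, 0.0, 0.0], [0.0, 0.0, 0.0]]
```

Emit:
servo_tool(
  turn=[
    [0, 0, 0],
    [0, 0, 0],
    [0, 0, 0],
    [0, 0, 0],
    [0, 0, 0],
  ],
  dp=[
    [-0.0003, 0.001, 0],
    [-0.0003, 0.001, 0],
    [0, 0, 0],
    [0, 0, 0],
    [0, 0, 0],
  ],
  fingers=[0.03, 0.03, 0.03, 0.03, 0.03],
)

```text
clock: 20.72
position: [601.7, -12.9, 290.2]
ee_rot: [0.8, -0.6, 0.009, 0.007]
contact_force: [-1.5, -3.7, 0.1]
gripper_width: 37.4
```

```bash
python3 step.py mpc 0 0.1
```

```text
t 20.73 th -0.0116 (n43 res0.44) phi 0.0544 r 169.5 ax -1.9 F [-1.5 -3.7  0.1] grip 37.4
fit k 0.478 b -0.0082 I 0.151 | th -0.0112 om 0.0041 | res*3e-3 [-0.1  0.3  0.2 -0.1 -0.2 -0.2  0.2]
plan phi [0.044 0.028 0.029 0.033 0.034 0.034] th [-0.006 -0.001  0.001  0.    -0.     0.   ] om [ 0.01   0.005  0.    -0.001 -0.     0.   ] max om 0.01
target 0.044 rows [[0.0003, -0.0008, 0.0], [0.0003, -0.0008, 0.0], [0.0, 0.0, 0.0], [0.0, 0.0, 0.0], [0.0, 0.0, 0.0]]
```

Emit:
servo_tool(
  turn=[
    [0, 0, 0],
    [0, 0, 0],
    [0, 0, 0],
    [0, 0, 0],
    [0, 0, 0],
  ],
  dp=[
    [0, 0, 0],
    [0, 0, 0],
    [0, 0, 0],
    [0, 0, 0],
    [0, 0, 0],
  ],
  fingers=[0.03, 0.03, 0.03, 0.03, 0.03],
)

```text
clock: 21.4
position: [601.7, -13.0, 290.2]
ee_rot: [0.8, -0.6, 0.009, 0.007]
contact_force: [-1.2, -3.9, 0.4]
gripper_width: 37.2
```

```bash
python3 step.py mpc 0 0.1
```

```text
t 21.40 th -0.0116 (n43 res0.44) phi 0.0544 r 169.5 ax -1.9 F [-1.2 -3.9  0.4] grip 37.2
fit k 0.482 b -0.0087 I 0.151 | th -0.0108 om 0.0079 | res*3e-3 [-0.2  0.3  0.3  0.1 -0.2 -0.6  0.3]
plan phi [0.04  0.03  0.032 0.035 0.035 0.035] th [-0.005 -0.     0.001  0.    -0.     0.   ] om [ 0.009  0.003 -0.    -0.001 -0.     0.001] max om 0.01
target 0.040 rows [[0.0003, -0.0011, 0.0001], [0.0003, -0.0011, 0.0001], [0.0, 0.0, 0.0], [0.0, 0.0, 0.0], [0.0, 0.0, 0.0]]
```

Emit:
servo_tool(
  turn=[
    [0, 0, 0],
    [0, 0, 0],
    [0, 0, 0],
    [0, 0, 0],
    [0, 0, 0],
  ],
  dp=[
    [0, 0, 0],
    [0, 0, 0],
    [0, 0, 0],
    [0, 0, 0],
    [0, 0, 0],
  ],
  fingers=[0.03, 0.03, 0.03, 0.03, 0.03],
)

```text
clock: 22.08
position: [601.7, -12.9, 290.2]
ee_rot: [0.8, -0.6, 0.009, 0.007]
contact_force: [-2.8, -4.0, 0.4]
gripper_width: 37.4
```

```bash
python3 step.py mpc 0.25 0.07
```

```text
t 22.07 th -0.0116 (n43 res0.44) phi 0.0545 r 169.4 ax -1.9 F [-2.8 -4.   0.4] grip 37.4
fit k 0.480 b -0.0093 I 0.150 | th -0.0105 om 0.0079 | res*3e-3 [-0.3  0.5  0.5  0.1 -0.6 -0.7  0.4]
plan phi [ 0.138 -0.028 -0.11  -0.13  -0.134 -0.134] th [0.017 0.09  0.152 0.198 0.249 0.25 ] om [0.09  0.104 0.076 0.065 0.092 0.   ] max om 0.115
target 0.138 rows [[-0.0021, 0.0068, -0.0005], [-0.0021, 0.0068, -0.0008], [0.0, 0.0, 0.0], [0.0, 0.0, 0.0], [0.0, 0.0, 0.0]]
```

Level has held from about t=14.6 to 22.1, more than 7 s. I'll start the gentle lowering.

Emit:
servo_tool(
  turn=[
    [0, 0, 0],
    [0, 0, 0],
    [0, 0, 0],
    [0, 0, 0],
    [0, 0, 0],
  ],
  dp=[
    [-0.0021, 0.0068, -0.0005],
    [-0.0021, 0.0068, -0.0008],
    [0, 0, 0],
    [0, 0, 0],
    [0, 0, 0],
  ],
  fingers=[0.03, 0.03, 0.03, 0.03, 0.03],
)

```text
clock: 22.75
position: [597.2, 1.4, 288.7]
ee_rot: [0.8, -0.6, 0.009, 0.007]
contact_force: [-2.1, -4.2, -0.1]
gripper_width: 37.0
```

```bash
python3 step.py mpc 0.25 0.07
```

```text
t 22.75 th 0.0053 (n43 res0.50) phi 0.1437 r 169.4 ax -2.3 F [-2.1 -4.2 -0.1] grip 37.0
fit k 0.474 b -0.0102 I 0.153 | th 0.0070 om 0.0785 | res*3e-3 [-0.4  0.8  0.8 -0.  -0.7 -1.   0.6]
plan phi [-0.012 -0.069 -0.095 -0.108 -0.109 -0.109] th [0.07  0.124 0.167 0.214 0.25  0.25 ] om [0.089 0.069 0.062 0.079 0.    0.   ] max om 0.106
target -0.012 rows [[0.0038, -0.0126, 0.0014], [0.0039, -0.0127, 0.0004], [0.0, 0.0, 0.0], [0.0, 0.0, 0.0], [0.0, 0.0, 0.0]]
```

Emit:
servo_tool(
  turn=[
    [0, 0, 0],
    [0, 0, 0],
    [0, 0, 0],
    [0, 0, 0],
    [0, 0, 0],
  ],
  dp=[
    [0.0038, -0.0126, 0.0014],
    [0.0039, -0.0127, 0.0004],
    [0, 0, 0],
    [0, 0, 0],
    [0, 0, 0],
  ],
  fingers=[0.03, 0.03, 0.03, 0.03, 0.03],
)

```text
clock: 23.42
position: [604.6, -22.3, 290.5]
ee_rot: [0.8, -0.6, 0.006, 0.004]
contact_force: [-3.2, 0.5, 2.0]
gripper_width: 37.6
```

```bash
python3 step.py mpc 0.25 0.07
```

```text
t 23.43 th 0.0537 (n43 res0.63) phi -0.0032 r 169.5 ax -1.7 F [-3.2  0.5  2. ] grip 37.6
fit k 0.440 b -0.0114 I 0.158 | th 0.0550 om 0.0654 | res*3e-3 [-0.5  1.   0.6 -0.1 -0.8 -0.5  0.4]
plan phi [ 0.018 -0.064 -0.094 -0.095 -0.095 -0.095] th [0.102 0.161 0.218 0.25  0.25  0.25 ] om [0.084 0.084 0.085 0.    0.    0.   ] max om 0.098
target 0.018 rows [[-0.0005, 0.0017, -0.0], [-0.0005, 0.0017, -0.0], [0.0, 0.0, 0.0], [0.0, 0.0, 0.0], [0.0, 0.0, 0.0]]
```

Emit:
servo_tool(
  turn=[
    [0, 0, 0],
    [0, 0, 0],
    [0, 0, 0],
    [0, 0, 0],
    [0, 0, 0],
  ],
  dp=[
    [-0.0003, 0.001, 0],
    [-0.0003, 0.001, 0],
    [0, 0, 0],
    [0, 0, 0],
    [0, 0, 0],
  ],
  fingers=[0.03, 0.03, 0.03, 0.03, 0.03],
)

```text
clock: 24.1
position: [604.3, -21.1, 290.5]
ee_rot: [0.8, -0.6, 0.007, 0.005]
contact_force: [-2.5, -1.7, 1.3]
gripper_width: 37.3
```

```bash
python3 step.py mpc 0.25 0.07
```

```text
t 24.10 th 0.0996 (n43 res0.76) phi 0.0037 r 169.5 ax -1.6 F [-2.5 -1.7  1.3] grip 37.3
fit k 0.453 b -0.0118 I 0.154 | th 0.0994 om 0.0741 | res*3e-3 [-0.2  0.5  0.2 -0.5 -0.4  0.4 -0.1]
plan phi [-0.05  -0.084 -0.085 -0.085 -0.085 -0.085] th [0.154 0.214 0.25  0.25  0.25  0.25 ] om [0.083 0.099 0.    0.    0.    0.   ] max om 0.119
target -0.050 rows [[0.0013, -0.0044, -0.0], [0.0013, -0.0044, -0.0002], [0.0, 0.0, 0.0], [0.0, 0.0, 0.0], [0.0, 0.0, 0.0]]
```

Emit:
servo_tool(
  turn=[
    [0, 0, 0],
    [0, 0, 0],
    [0, 0, 0],
    [0, 0, 0],
    [0, 0, 0],
  ],
  dp=[
    [0.0014, -0.0048, 0],
    [0.0014, -0.0048, -0.0002],
    [0, 0, 0],
    [0, 0, 0],
    [0, 0, 0],
  ],
  fingers=[0.03, 0.03, 0.03, 0.03, 0.03],
)

```text
clock: 24.78
position: [606.9, -29.6, 290.3]
ee_rot: [0.8, -0.6, 0.005, 0.004]
contact_force: [-4.1, -0.6, 2.3]
gripper_width: 37.0
```

```bash
python3 step.py mpc 0.25 0.07
```

```text
t 24.77 th 0.1631 (n43 res0.88) phi -0.0487 r 169.5 ax -1.4 F [-4.1 -0.6  2.3] grip 37.0
fit k 0.479 b -0.0122 I 0.152 | th 0.1627 om 0.1042 | res*3e-3 [-0.1  0.4 -0.2 -0.4  0.2  0.3 -0.1]
plan phi [-0.065 -0.065 -0.065 -0.065 -0.065 -0.065] th [0.25 0.25 0.25 0.25 0.25 0.25] om [0. 0. 0. 0. 0. 0.] max om 0.167
target -0.065 rows [[0.0004, -0.0013, -0.0001], [0.0004, -0.0013, -0.0001], [0.0, 0.0, 0.0], [0.0, 0.0, 0.0], [0.0, 0.0, 0.0]]
```

I'll brake more than the planner asks, for a softer landing (φ ≈ -0.17).

Emit:
servo_tool(
  turn=[
    [0, 0, 0],
    [0, 0, 0],
    [0, 0, 0],
    [0, 0, 0],
    [0, 0, 0],
  ],
  dp=[
    [0.003, -0.0098, -0.0006],
    [0.003, -0.0098, -0.0014],
    [0, 0, 0],
    [0, 0, 0],
    [0, 0, 0],
  ],
  fingers=[0.03, 0.03, 0.03, 0.03, 0.03],
)

```text
clock: 25.45
position: [613.0, -49.6, 288.0]
ee_rot: [0.8, -0.6, 0.005, 0.004]
contact_force: [-3.4, 1.4, 3.6]
gripper_width: 37.4
```

```bash
python3 step.py mpc 0.25 0.05
```

```text
t 25.45 th 0.2337 (n43 res0.99) phi -0.1730 r 169.6 ax -1.0 F [-3.4  1.4  3.6] grip 37.4
fit k 0.492 b -0.0128 I 0.151 | th 0.2334 om 0.0899 | res*3e-3 [ 0.   0.  -0.2  0.1  0.   0.2 -0.1]
plan phi [-0.173 -0.173 -0.173 -0.173 -0.173 -0.173] th [0.25 0.25 0.25 0.25 0.25 0.25] om [0. 0. 0. 0. 0. 0.] max om 0.09
target -0.173 rows [[-0.0, 0.0, 0.0], [-0.0, 0.0, 0.0], [0.0, 0.0, 0.0], [0.0, 0.0, 0.0], [0.0, 0.0, 0.0]]
```

Emit:
servo_tool(
  turn=[
    [0, 0, 0],
    [0, 0, 0],
    [0, 0, 0],
    [0, 0, 0],
    [0, 0, 0],
  ],
  dp=[
    [0, 0, 0],
    [0, 0, 0],
    [0, 0, 0],
    [0, 0, 0],
    [0, 0, 0],
  ],
  fingers=[0.03, 0.03, 0.03, 0.03, 0.03],
)

```text
clock: 26.12
position: [613.0, -49.4, 288.1]
ee_rot: [0.8, -0.6, 0.005, 0.004]
contact_force: [-3.7, 2.2, 1.9]
gripper_width: 37.7
```

```bash
python3 step.py hold 0.25
```

```text
t 26.12 th 0.2423 (n43 res1.09) phi -0.1716 r 169.6 ax -0.9 F [-3.7  2.2  1.9] grip 37.7
fit k 0.490 b -0.0126 I 0.151 | th 0.2500 om 0.0000 | res*3e-3 [ 0.1 -0.3  0.   0.   0.2 -0.1  2.6]
target 0.078 rows [[-0.0024, 0.008, 0.0012], [-0.0025, 0.0081, 0.0008], [-0.0025, 0.0081, 0.0004], [-0.0025, 0.0081, -0.0], [-0.0025, 0.0081, -0.0005]]
```

Emit:
servo_tool(
  turn=[
    [0, 0, 0],
    [0, 0, 0],
    [0, 0, 0],
    [0, 0, 0],
    [0, 0, 0],
  ],
  dp=[
    [-0.0024, 0.008, 0.0012],
    [-0.0025, 0.0081, 0.0008],
    [-0.0025, 0.0081, 0.0004],
    [-0.0025, 0.0081, 0],
    [-0.0025, 0.0081, -0.0005],
  ],
  fingers=[0.03, 0.03, 0.03, 0.03, 0.03],
)

```text
clock: 26.8
position: [600.9, -10.4, 290.0]
ee_rot: [0.8, -0.6, 0.008, 0.007]
contact_force: [-0.9, -4.6, -0.1]
gripper_width: 37.4
```

```bash
python3 step.py hold 0.25
```

```text
t 26.80 th 0.2428 (n43 res1.08) phi 0.0702 r 169.4 ax -2.0 F [-0.9 -4.6 -0.1] grip 37.4
fit k 0.441 b -0.0074 I 0.149 | th 0.2500 om 0.0000 | res*3e-3 [ 0.3 -0.8  0.1  1.2 -0.5  2.1  2.4]
target 0.320 rows [[-0.0025, 0.0081, -0.0008], [-0.0024, 0.008, -0.0012], [-0.0024, 0.0079, -0.0016], [-0.0024, 0.0079, -0.0021], [-0.0024, 0.0078, -0.0025]]
```

Emit:
servo_tool(
  turn=[
    [0, 0, 0],
    [0, 0, 0],
    [0, 0, 0],
    [0, 0, 0],
    [0, 0, 0],
  ],
  dp=[
    [-0.0025, 0.0083, -0.0008],
    [-0.0025, 0.0083, -0.0012],
    [-0.0025, 0.0082, -0.0016],
    [-0.0024, 0.0082, -0.0021],
    [-0.0024, 0.008, -0.0025],
  ],
  fingers=[0.03, 0.03, 0.03, 0.03, 0.03],
)

```text
clock: 27.48
position: [587.2, 33.7, 280.5]
ee_rot: [0.8, -0.6, 0.008, 0.007]
contact_force: [-0.8, -4.0, -1.9]
gripper_width: 37.5
```

```bash
python3 step.py hold 0.0
```

```text
t 27.48 th 0.2427 (n43 res1.08) phi 0.3489 r 169.7 ax -3.1 F [-0.8 -4.  -1.9] grip 37.5
fit k 0.354 b 0.0044 I 0.146 | th 0.2500 om 0.0000 | res*3e-3 [ 0.  -0.7  1.9 -1.2 -0.3  0.3  2.4]
target 0.349 rows [[0.0, -0.0, 0.0], [0.0, 0.0, 0.0], [0.0, 0.0, 0.0], [0.0, 0.0, 0.0], [0.0, 0.0, 0.0]]
```

Emit:
servo_tool(
  turn=[
    [0, 0, 0],
    [0, 0, 0],
    [0, 0, 0],
    [0, 0, 0],
    [0, 0, 0],
  ],
  dp=[
    [0, 0, 0],
    [0, 0, 0],
    [0, 0, 0],
    [0, 0, 0],
    [0, 0, 0],
  ],
  fingers=[0.045, 0.06, 0.075, 0.08, 0.08],
)

```text
clock: 28.15
position: [588.4, 37.6, 280.9]
ee_rot: [0.799, -0.602, 0.007, 0.003]
contact_force: [0.3, 0.2, -0.3]
gripper_width: 80.5
```

Emit:
servo_tool(
  turn=[
    [0, 0, 0],
    [0, 0, 0],
    [0, 0, 0],
    [0, 0, 0],
    [0, 0, 0],
  ],
  dp=[
    [0, 0, 0.005],
    [0, 0, 0.02],
    [0, 0, 0.03],
    [0, 0, 0.03],
    [0, 0, 0.03],
  ],
  fingers=[0.08, 0.08, 0.08, 0.08, 0.08],
)

```text
clock: 28.78
position: [587.1, 37.0, 397.7]
ee_rot: [0.798, -0.602, 0.005, 0.005]
contact_force: [-0.6, -0.6, 0.4]
gripper_width: 79.9
```

Run:
```python
from est import *
s=read_state();print(s['clock'],s['position'],s['gripper_width'],s['contact_force'])
c=get_image('scene');print(theta(c,.245)[:3])
cv2.imwrite('pics/c5.png',cv2.resize(c['img'][150:410,180:490,::-1],None,fx=2.3,fy=2.3))
```

```text
28.775 [587.10704571  37.04701608 397.70841758] 79.92353732063712 [-0.62520309 -0.63609661  0.38473534]
(np.float64(0.2419932865767074), np.int64(43), np.float64(1.059483202527531))
```

View pics/c5.png

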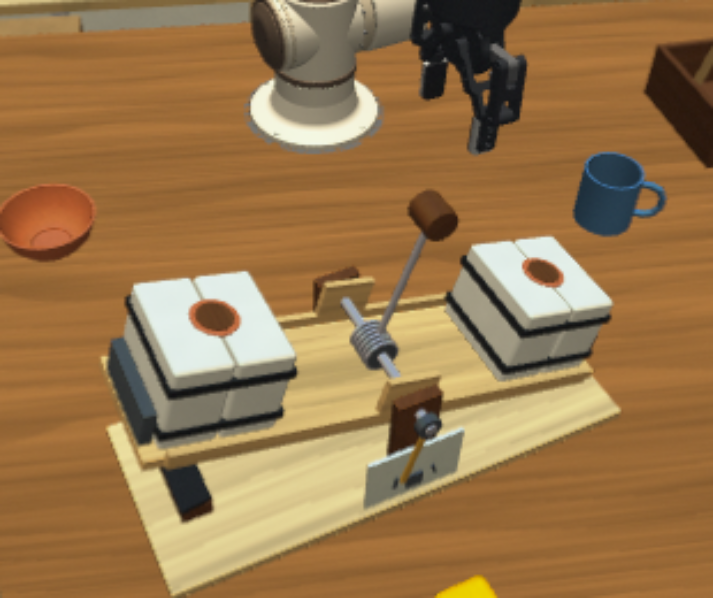

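The image shows the rocker on the left rest, the knob free at (433, 215) and the gripper well above it. I'll let it settle, check once more and hand in.

Emit:
servo_tool(
  turn=[
    [0, 0, 0],
    [0, 0, 0],
    [0, 0, 0],
    [0, 0, 0],
    [0, 0, 0],
  ],
  dp=[
    [-0.01, 0, 0.03],
    [-0.01, 0, 0.02],
    [0, 0, 0],
    [0, 0, 0],
    [0, 0, 0],
  ],
  fingers=[0.08, 0.08, 0.08, 0.08, 0.08],
)

```text
clock: 29.45
position: [568.3, 36.6, 454.1]
ee_rot: [0.798, -0.602, 0.009, 0.001]
contact_force: [0.1, 0.3, 0.7]
gripper_width: 80.2
```

Emit:
servo_tool(
  turn=[
    [0, 0, 0],
    [0, 0, 0],
    [0, 0, 0],
    [0, 0, 0],
    [0, 0, 0],
  ],
  dp=[
    [0, 0, 0],
    [0, 0, 0],
    [0, 0, 0],
    [0, 0, 0],
    [0, 0, 0],
  ],
  fingers=[0.08, 0.08, 0.08, 0.08, 0.08],
)

```text
clock: 30.08
position: [568.6, 36.7, 451.8]
ee_rot: [0.798, -0.602, 0.008, 0.003]
contact_force: [-0.0, -0.0, -0.1]
gripper_width: 80.1
```

Run:
```python
from est import *
a=get_image('scene');b=get_image('scene')
print(theta(a,.245)[0],theta(b,.245)[0],np.abs(a['img'].astype(int)-b['img'])[215:300,330:400].max(),read_state()['clock'],read_state()['contact_force'])
print(job_done())
```

```text
0.24231776499053512 0.24230910959738713 5 30.175 [-0.11495981 -0.31375687  0.40728395]
the job is handed in; nothing more can be done
None
```

The rocker is on its left-hand rest, the knob is let go and the hand is clear. I handed the job in at about 30 s of the 72 s allowed; it reports no verdict.

- **Lift:** I gripped the knob by its flat ends and raised the lean slowly. The rocker left the right-hand rest at a lean of about 0.31 rad.
- **Level hold:** From about 14.6 s to 22.7 s every measured rocker angle was within ±0.1 rad. After the first reading at entry (-0.093 rad) they were all within about ±0.04. A picture taken during the hold showed the pointer on the dark middle block.
- **Lowering:** The fitted rocker speed stayed at or below about 0.13 rad/s for the whole run. It was about 0.09 rad/s in the last reading before landing, 0.016 rad short of the rest.
- **Release:** On the rest I moved the knob to where the spring is slack before opening, then rose clear.

Last checks:
- Two pictures in a row gave 0.2423 rad both times.
- Nothing moved around the tiller between them.
- The force on the tool was near zero.

- **Rest reading low:** The left rest should read 0.25 rad but I measured 0.242. I put that down to a small scale error in the image tracking, because the fit residual grew to about 1 pixel at that end. It is still above the 0.235 needed.
- **Knob forces:** Sideways forces of 4 to 7 N on the knob were higher than the spring alone explains. I think this was pad friction and a stand angle about 0.02 rad different from my estimate, and it did no visible harm.
- **Other pots:** I did not measure these at the end. The mug and bowl looked undisturbed in the last picture, and the jar was outside that crop.

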